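# Load the strongbox tray, then draw the strongbox's latch with its key and hold it

### The arm

A 6-joint arm with a two-finger parallel gripper is mounted at the origin on a cart in front of the work surface, level with it; the furniture and walls round the work are solid. World frame = base frame: x ahead of the robot, y to its left, z up, the work surface at z = 0. Lengths are in m, angles in rad, forces in N, time in s.
With the tool pointing down it reaches from about 0.375 to 0.975 m from the base axis. Payload 3.8 kg.
Tool frame: the origin (TCP) lies between the finger pads; the fingertips stand 22 mm ahead of it and the grasp point (between the pads) lies 3 mm ahead of it; z points along the fingers, y is the line along which they close (so a half turn about z gives the same grasp; the last joint's range is limited). The gripper opens to 88 mm and grips with 3 to 60 N. Pads are 18 mm wide; open, the fingers measure 123 mm over their backs; the gripper's body (75 mm by 187 mm) begins 45 mm behind the grasp point.
Start: joints at [1.293, 0.264, 1.604, -0, 1.274, -0.037], TCP at [0.161, 0.656, 0.261] pointing down, gripper open.
Joint ranges: [-2.63, 2.63], [-0.94, 2.18], [0.31, 2.57], [-1.31, 4.45], [0, 2.66], [-2.55, 2.55]. Speed limits (rad/s): [2.57, 2.57, 3.14, 3.14, 3.14, 3.14].

### API

Orientations are given as a unit quaternion [w, x, y, z].
In Python, from workcell import robot gives the robot as it stands.
- The arm moves only by the tool drive_tool, never from a script. Its argument "plan" is a list of rows, each a list of 4 numbers: the shift along the tool's x, y, z in cm, then the turn about the tool's z in rad. A call has 1 to 8 rows; each row shifts and turns the commanded pose from where the row before left it, along the tool's axes as they then stand; what a row does not reach is not made up. A row lasts 1/12 s, in which the tool goes at most 41.7 mm and 7.16 degrees, less where a joint would pass 70% of its speed; a pose out of reach is approached as far as the arm can. A call is refused whole if a number of a shift passes 4.17 or a number of a turn 0.125, either way. A call with a gripper value outside its range is refused whole. "jaw" is the opening, from 0 (shut) to 1 (fully open), set as the call begins (left out, the last holds). The fingers move at their own pace and stop on an object; "force" is the grip in N (left out, the last holds). Time passes only in rows, so rows that do not move let the fingers close. It gives the time, the measured TCP pose, the force, the opening and the grip force at its end, in the units of the state.
- robot.state(): the state, without advancing time (a new reading comes with each control period).
- robot.camera(name): name is "scene" or "top"; returns (picture, depth): 420x560x3 uint8, blue, green, red; 420x560 float32, m along the optical axis (not along the pixel's ray), 0 where there is no reading.
- robot.camera_params(name): a dict with "fx", "fy", "cx", "cy" (pixels), "D" ([k1, k2, p1, p2, k3] as OpenCV has them; the pictures are not rectified), "cam_to_world" (4x4, takes a point from camera to world coordinates). Camera axes: x right, y down, z forward; pixel columns grow to the right and rows downward; lengths in m; the calibration is good to about 2 mm. A picture is of the moment at which its call begins. camera_params takes no time and is no camera call.
- robot.job_done(): hands the job in; it is judged then, once.
The state is a dict: "time": time; "joint_pos": joint angles; "dq": joint speeds; "tau": joint torques, N m; "position": TCP position; "eef_rot": TCP orientation; "force": force on the tool from outside, world axes, zero at the start; "torque": the same for the moment, N m; "finger_gap": opening from 0.0 (shut) to 1.0 (fully open); "grasp_force": force on a finger pad.
Only numpy, scipy, OpenCV 4.12 (cv2) and the standard library are available. Lean on these libraries where they do the work, as an engineer would, in place of code of your own. Each camera call takes 0.05 s, during which the arm holds its last target. There are 200 camera calls.

### The job

In this shared kitchen my canisters live in the grey strongbox: stand the two steel canisters that are still out upright in the two empty compartments of the wooden insert tray, in a row with the one already there. Then take the round-headed key out of the wooden key block, push it fully home in the strongbox's keyhole (the levers inside are sticky, so wiggle it if it catches), turn it a quarter turn clockwise (seen from above) against its spring, and finish while still holding the key turned, so that I can lift the lid and drop the tray in. Leave the square-headed key and everything else where they are.

Things in the scene. Friction and masses are not known exactly. Their poses are not given: they have to be found in the camera images.
- can_a_mid (a point): plain steel canister with press-on lid, on the worktop: 53 mm tall, 52 mm between the fingers at its lid (37 to 53 mm high), body below 48 mm, about 70 g. This point is its centre, 26.5 mm above its underside.
- can_b_mid (a point): a second canister, the same as can_a; also on the worktop. Its centre, 26.5 mm above its underside.
- can_c_mid (a point): a third, equal canister which stands already in the tray, in the compartment cell2, and stays there. Its centre.
- cell0 (a point): wooden insert tray, 200 x 70 x 18 mm, fixed, three 60 x 60 mm compartments in a row along its x axis, 65 mm apart; floor and walls 5 mm thick. This point: middle of the inner floor (5 mm above the worktop) of the end compartment at -x. Empty. x along the row, z up.
- cell1 (a point): middle of the inner floor of the tray's middle compartment, empty; axes as cell0.
- cell2 (a point): middle of the inner floor of the tray's other end compartment, which holds can_c; axes as cell0.
- key_bow (a point): strongbox key with the ROUND head: black disc, 30 mm across, 9 mm thick; this point is its centre, x axis across the thickness (the way to pinch it), y along its width, z up. Below it a steel flange 16 mm across, its top 19 mm and underside 22 mm under this point. Same either way round. 30 g. Stands upright in a slot of the key block, flange on the block's top; only head and flange show.
- key_tip (a point): lower end of the round-headed key, 42 mm below key_bow: a flat double bit, 18 mm wide (along y) x 5 mm thick (x) x 12 mm high, with rounded nose, on a 5 mm round stem. At the start it is hidden, 20 mm down in the key block.
- other_bow (a point): centre of the head of the other key, with a SQUARE head 32 x 28 x 9 mm; its bit is too wide (26 mm) for the strongbox. It stands in the other slot of the key block, about 54 mm from the first, heads in one plane. Leave it there.
- key_block: wooden key block, 40 x 116 x 28 mm, fixed, two 8 x 29 mm slots 54 mm apart along its y axis, long sides along y; origin at the centre of its underside.
- keyhole (a point): middle of the keyhole's mouth in the level steel lock plate on the strongbox's front deck, 85 mm above the worktop, z up. Slot 7 mm wide (x) and 20 mm long (y), 2 mm sloped lead-in all round. The key goes straight down with its bit along y. Fully home, its flange rests on the plate, key_bow 22 mm above this point; only within 3 mm of that can it turn; once turned it cannot be drawn out.
- strongbox: grey steel box with aluminium lid, 160 x 220 mm, fixed, origin under its middle; keyhole 50 mm to its -x side. Lock plate 48 x 64 mm, 85 mm high; behind the keyhole stand the lid's keeper (40 mm off, 86 mm high) and handle (95 to 120 mm off, 89 mm high). In the lock two pairs of sprung levers rub on the bit: about 10 N to push past.
- cylinder (a joint): angle of the lock cylinder in rad: 0 at rest, grows as the key turns it clockwise seen from above, stop at 1.62; a spring turns it back (0.025 N m at rest, 0.1 N m at a quarter turn). The key has about 0.13 rad of play in it.
- tongue (a joint): how far the latch tongue is drawn out of the lid's keeper in m: 0 latched, 0.0065 m per rad of the cylinder; at about 0.008 the lid is free.
- garlic_mid (a point): garlic bulb, 53 mm; bystander. Its centre.
- salt_shaker_mid (a point): salt shaker, 44 mm wide, 90 mm tall; bystander. Its centre.
- tea_light_mid (a point): tea light, 38 mm wide, 15 mm high; bystander. Its centre.
- teaspoon_mid (a point): steel teaspoon, 130 mm long; bystander. Its centre.
- tumbler_mid (a point): glass tumbler, 81 mm wide, 91 mm tall; bystander. Its centre.
Mind the look-alikes: they are no part of the job. Of the things shaped like the part that bears cell0, the wooden one is meant. Leave any blue look-alike of the part that bears can_b_mid alone.

How it is judged:
On the way, in this order (a step that is already met when the one before it is completed fails the run):
1. both loose canisters stand upright in the two empty compartments of the tray, let go (((horizontal distance between can_a_mid and cell0 below 0.01 m and z of can_a_mid in the frame of cell0 below 0.031 m and angle between each of can_a_mid, can_b_mid's own z axis and vertical below 0.12 rad and horizontal distance between can_b_mid and cell1 below 0.01 m and z of can_b_mid in the frame of cell1 below 0.031 m) or (horizontal distance between can_a_mid and cell1 below 0.01 m and z of can_a_mid in the frame of cell1 below 0.031 m and angle between each of can_a_mid, can_b_mid's own z axis and vertical below 0.12 rad and horizontal distance between can_b_mid and cell0 below 0.01 m and z of can_b_mid in the frame of cell0 below 0.031 m)) and contact force between the fingers and can_a below 0.2 N and contact force between the fingers and can_b below 0.2 N and contact force between the fingers and can_c below 0.2 N), for 0.2 s.
2. the round-headed key is pushed fully home in the keyhole, not yet turned (horizontal distance between key_bow and keyhole below 0.006 m and z of key_bow in the frame of keyhole between 0.018 and 0.0255 m and angle between key_bow's own z axis and vertical below 0.15 rad and value of joint cylinder below 0.5 rad), for 0.1 s.
At the end, for the whole second after the job is handed in: A canister in each compartment (within 10 mm of its middle, on the floor, upright, let go). Round key home (within 3.5 mm of full depth, upright), gripped with over 2 N and holding the cylinder at 1.25 rad or more, tongue drawn 7.8 mm or more. Square key within 10 mm of its start (all of step 1 and horizontal distance between can_c_mid and cell2 below 0.01 m and z of can_c_mid in the frame of cell2 below 0.031 m and angle between can_c_mid's own z axis and vertical below 0.12 rad and horizontal distance between key_bow and keyhole below 0.006 m and z of key_bow in the frame of keyhole between 0.018 and 0.0255 m and angle between key_bow's own z axis and vertical below 0.15 rad and value of joint cylinder above 1.25 rad and value of joint tongue above 0.0078 m and contact force between the fingers and strongbox_key above 2 N and distance of other_bow from where it was at the start of the episode below 0.01 m); the arm keeps its last pose, push and grip.
It fails at once if a bystander (garlic, salt shaker, tea light, teaspoon, tumbler) is moved more than 3 cm (distance of any of garlic_mid, salt_shaker_mid, tea_light_mid, teaspoon_mid, tumbler_mid from where it was at the start of the episode above 0.03 m).
It fails at once if the square-headed key is moved more than 2 cm (distance of other_bow from where it was at the start of the episode above 0.02 m).
It also fails if it takes over 67 s, if anything falls off the work surface, if the arm or the gripper's body presses on something with over 40 N, if the wrist force passes 120 N, or if a joint passes its speed limit or range.

## Working session

There is one attempt and no reset: what is moved stays moved. The work goes in short steps, Python scripts to look and compute and a tool call to move; the robot and the scene stay as the last step left them, time stands still between calls to the robot, and variables do not carry over. Pictures are saved under pics/ and viewed, at most 10 in all, crops included, and the job is handed in when it is done.

Besides the shell and the picture viewer there is one more tool, called after "Call:" as name([rows], argument=value, ...), one row to a line, values as JSON. drive_tool: Moves the arm, as the interface text tells. Its arguments: {"type":"object","properties":{"plan":{"type":"array","items":{"type":"array","items":{"type":"number"}}},"jaw":{"type":"number"},"force":{"type":"number"}},"required":["plan"]}

```bash
mkdir -p pics; cat > h.py <<'E'
import numpy as np, cv2
from workcell import robot
def grab(n,tag):
    p,d=robot.camera(n); cv2.imwrite(f'pics/{tag}.png',p); np.savez(f'/tmp/{tag}.npz',p=p,d=d); return p,d
def w(n,d,u,v,z=None):
    c=robot.camera_params(n); K=np.array([[c['fx'],0,c['cx']],[0,c['fy'],c['cy']],[0,0,1.]])
    r=cv2.undistortPoints(np.array([[[u,v]]],float),K,np.array(c['D'],float))[0,0]
    T=np.array(c['cam_to_world']); ray=np.array([r[0],r[1],1.])
    if z is None: s=d[int(round(v)),int(round(u))]
    else: s=(z-T[2,3])/(T[:3,:3]@ray)[2]
    return T[:3,:3]@(ray*s)+T[:3,3]
def cloud(n,d):
    c=robot.camera_params(n); K=np.array([[c['fx'],0,c['cx']],[0,c['fy'],c['cy']],[0,0,1.]])
    h,wd=d.shape; g=np.stack(np.meshgrid(np.arange(wd),np.arange(h)),-1).reshape(-1,1,2).astype(float)
    r=cv2.undistortPoints(g,K,np.array(c['D'],float)).reshape(-1,2)
    T=np.array(c['cam_to_world']); P=np.c_[r,np.ones(len(r))]*d.reshape(-1,1)
    return (P@T[:3,:3].T+T[:3,3]).reshape(h,wd,3)
E
python3 - <<'E'
from h import *
for n in('scene','top'):
    grab(n,n+'0'); c=robot.camera_params(n); print(n,c['fx'],c['cx'],c['cy'],np.round(c['cam_to_world'],3).tolist())
s=robot.state(); print(s)
a=cv2.imread('pics/top0.png'); cv2.imwrite('pics/top0b.png',cv2.resize(a,(800,600),interpolation=cv2.INTER_CUBIC))
E
```

```text
scene 407.7103642481799 289.4005527676982 206.60964031843056 [[-0.947, -0.263, 0.185, 0.21], [-0.321, 0.797, -0.512, 0.796], [-0.012, -0.544, -0.839, 1.189], [0.0, 0.0, 0.0, 1.0]]
top 421.88313796537784 286.02198351774456 209.4811647031186 [[0.112, -0.767, 0.632, -0.651], [-0.994, -0.098, 0.058, 0.01], [0.018, -0.635, -0.773, 1.437], [0.0, 0.0, 0.0, 1.0]]
{'time': 0.1, 'joint_pos': array([ 1.29307300e+00,  2.64681624e-01,  1.60525836e+00, -2.79719923e-05,
        1.27369090e+00, -3.69182192e-02]), 'dq': array([ 0.00088801, -0.0004888 , -0.00310694,  0.0001796 ,  0.00014098,
        0.00033471]), 'tau': array([-3.60966524e-04, -5.03616500e+01, -3.58063960e+01,  7.30979978e-02,
        2.33126275e-02, -5.43180340e-05]), 'position': array([0.16083259, 0.65493425, 0.25949859]), 'eef_rot': array([-1.46463346e-04,  1.20107717e-01,  9.92760342e-01, -1.00862331e-03]), 'force': array([ 0.38389566, -1.01706197, -0.70948995]), 'torque': array([ 0.02609857, -0.03241444,  0.00647329]), 'grasp_force': 0.0, 'finger_gap': 0.9984956880360482}
```

View pics/top0b.png

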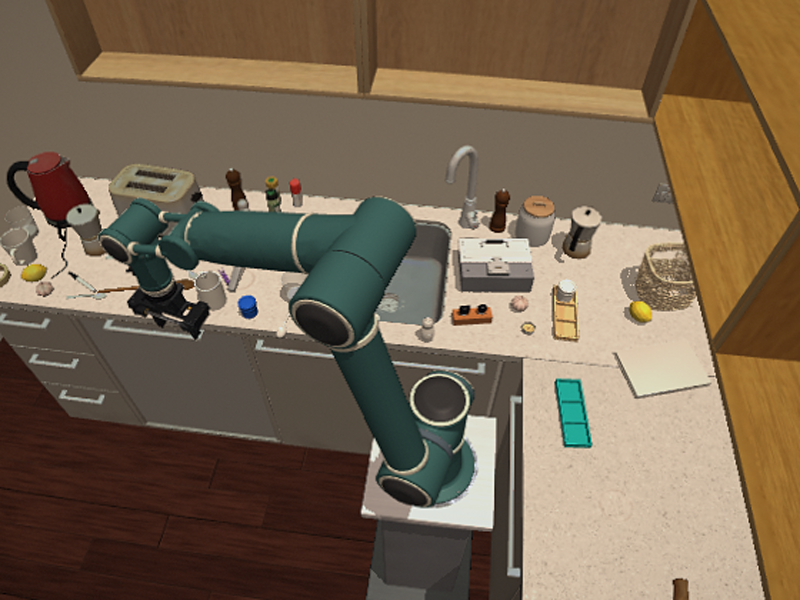

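View pics/scene0.png

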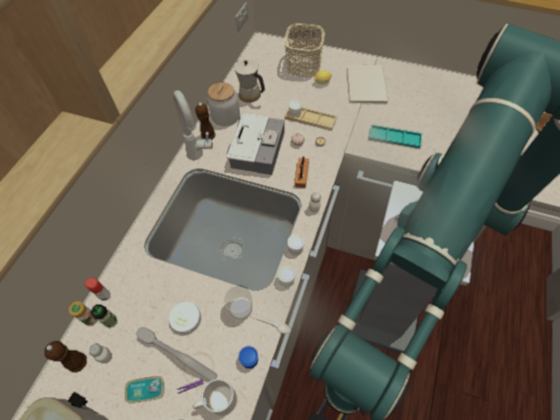

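Top view: strongbox at about (495,262)/800, wooden tray (565,310), key block (472,315), and a teal decoy tray (573,412). Scene view: two loose canisters at about (295,242) and (286,275), can_c at (294,106), and the blue decoy at (248,357).

```bash
python3 - <<'E'
from h import *
D=np.load('/tmp/scene0.npz');p,d=D['p'],D['d']
c1=cv2.resize(p[85:225,220:350],None,fx=4,fy=4,interpolation=cv2.INTER_CUBIC)
c2=cv2.resize(p[225:325,220:350],None,fx=2,fy=2,interpolation=cv2.INTER_CUBIC)
im=np.zeros((560,790,3),np.uint8);im[:,:520]=c1;im[:200,525:785]=c2
cv2.imwrite('pics/crop.png',im)
for k,(u,v) in dict(canA=(295,242),canB=(286,274),canC=(294,105),blue=(248,355)).items(): print(k,np.round(w('scene',d,u,v),3))
C=cloud('scene',d)
for k,(u,v) in dict(canA=(295,242),canB=(286,274),canC=(294,105)).items():
    R=C[v-12:v+13,u-12:u+13].reshape(-1,3); m=R[:,2]>R[:,2].max()-.006; q=R[m]; print(k,len(q),R[:,2].max(),cv2.minEnclosingCircle(q[:,:2].astype(np.float32)),q.mean(0))
E
```

```text
canA [0.401 0.222 0.05 ]
canB [0.393 0.332 0.046]
canC [ 0.597 -0.357  0.053]
blue [0.414 0.59  0.046]
canA 6 1.188957620482336 ((0.20987118780612946, 0.7959291338920593), 9.999999747378752e-05) [0.20987118 0.79592911 1.18895762]
canB 2 1.188957620482336 ((0.20987118780612946, 0.7959291338920593), 9.999999747378752e-05) [0.20987118 0.79592911 1.18895762]
canC 2 1.188957620482336 ((0.20987118780612946, 0.7959291338920593), 9.999999747378752e-05) [0.20987118 0.79592911 1.18895762]
```

View pics/crop.png

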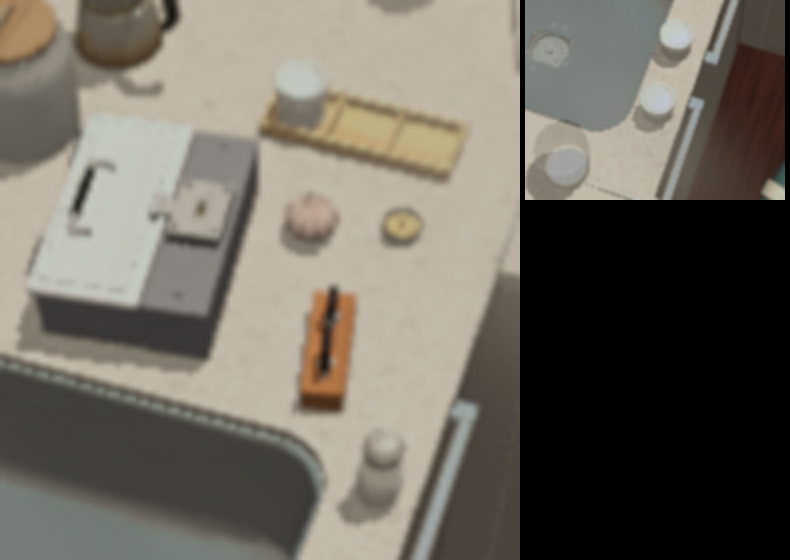

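Keyhole seen at scene pixel (270.5,137), tray corners from about (285,116) to (336,117), key heads at (303,161) and (301,177). The salt shaker, garlic and tea light are nearby. Next: fit these numerically and see which key is round.

```bash
python3 - <<'E'
from h import *
for n in('scene','top'):
    D=np.load(f'/tmp/{n}0.npz');p,d=D['p'],D['d'];C=cloud(n,d);ok=d>.1
    X,Y,Z=C[...,0],C[...,1],C[...,2]
    def box(x0,x1,y0,y1,z0,z1): return ok&(X>x0)&(X<x1)&(Y>y0)&(Y<y1)&(Z>z0)&(Z<z1)
    print(n)
    if n=='scene':
      for k,b in dict(A=(.36,.44,.18,.26),B=(.35,.43,.29,.37),C=(.56,.64,-.40,-.32)).items():
        q=C[box(*b,.044,.065)]; print(k,len(q),np.round(cv2.minAreaRect(q[:,:2].astype(np.float32)),4)if 0 else (cv2.minEnclosingCircle(q[:,:2].astype(np.float32)),np.median(q[:,2])))
    q=C[box(.3,.75,-.45,-.25,.011,.026)]; print('tray',len(q),cv2.minAreaRect(q[:,:2].astype(np.float32)))
    q=C[box(.4,.6,-.2,.05,.022,.034)]; print('block',len(q),cv2.minAreaRect(q[:,:2].astype(np.float32)))
    q=C[box(.38,.55,-.2,.05,.045,.09)]; print('heads',len(q),np.round(q[np.argsort(q[:,1])],3).tolist() if len(q)<60 else q.shape)
    q=C[box(.4,.9,-.3,.05,.078,.1)]; print('sbox',len(q),cv2.minAreaRect(q[:,:2].astype(np.float32)))
D=np.load('/tmp/scene0.npz');d=D['d']
print('keyhole',w('scene',d,270.2,137,.085),w('scene',d,270.2,137))
p=np.load('/tmp/top0.npz')['p'];s0=p[160:245,300:420];cv2.imwrite('pics/topc.png',cv2.resize(s0,None,fx=6,fy=6,interpolation=cv2.INTER_CUBIC))
E
```

```text
scene
A 208 (((0.40097594261169434, 0.2205980271100998), 0.027700988575816154), np.float64(0.05072016656203604))
B 232 (((0.3930012285709381, 0.3326498866081238), 0.02725541777908802), np.float64(0.05071799452986814))
C 127 (((0.5937186479568481, -0.3600369393825531), 0.030087316408753395), np.float64(0.055603435723856176))
tray 251 ((0.528394877910614, -0.3353545665740967), (0.1452065408229828, 0.20086844265460968), 82.9228744506836)
block 287 ((0.5194433331489563, -0.10798515379428864), (0.18375085294246674, 0.15391039848327637), 89.53394317626953)
heads 62 (62, 3)
sbox 585 ((0.6439924240112305, -0.1238093376159668), (0.27545052766799927, 0.5266822576522827), 82.01815795898438)
top
tray 215 ((0.5793219804763794, -0.32952532172203064), (0.1623184084892273, 0.3055284321308136), 82.65559387207031)
block 209 ((0.5223925709724426, -0.1123119592666626), (0.13971689343452454, 0.19206324219703674), 7.201474666595459)
heads 68 (68, 3)
sbox 487 ((0.735085666179657, -0.14434286952018738), (0.28184202313423157, 0.2987803816795349), 81.82774353027344)
keyhole [ 0.61599062 -0.14087929  0.085     ] [ 0.62178962 -0.15425602  0.06923654]
```

View pics/topc.png

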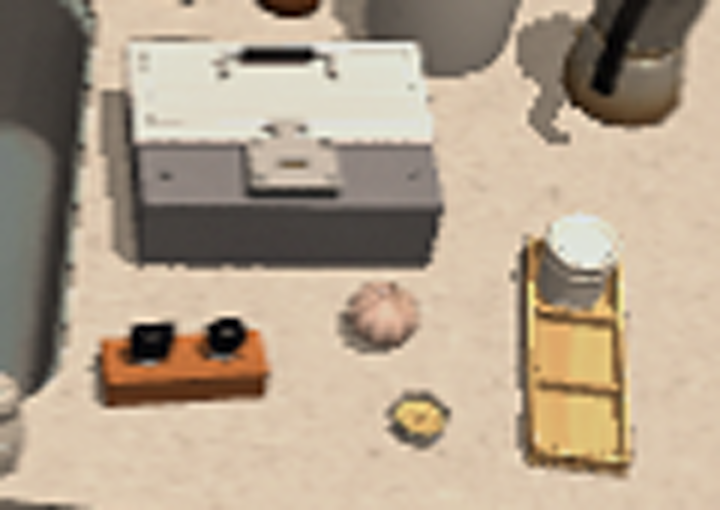

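The round key is the right-hand one, at about (226,337) in the crop; the square one is at (152,342). The keyhole is at (292,163). Refine with colour and depth from both cameras.

```bash
python3 - <<'E'
from h import *
print('keyhole top',w('top',None,300+292/6-.4,160+163/6-.4,.085),'scene',w('scene',None,220+202/4-.4,85+208/4-.4,.085))
for n in('scene','top'):
    D=np.load(f'/tmp/{n}0.npz');p,d=D['p'],D['d'];C=cloud(n,d);ok=d>.1
    X,Y,Z=C[...,0],C[...,1],C[...,2]; H=cv2.cvtColor(p,cv2.COLOR_BGR2HSV).astype(int); h,s,v=H[...,0],H[...,1],H[...,2]
    def rect(m,name):
        q=C[m][:,:2].astype(np.float32); print(n,name,len(q),[np.round(t,4) for t in cv2.minAreaRect(q)],np.round(np.median(C[m],0),4))
    reg=lambda x0,x1,y0,y1,z0,z1: ok&(X>x0)&(X<x1)&(Y>y0)&(Y<y1)&(Z>z0)&(Z<z1)
    rect(reg(.38,.75,-.45,-.28,-.005,.024)&(h>12)&(h<32)&(s>100),'tray')
    rect(reg(.4,.62,-.2,.05,.023,.034)&(h<16)&(s>120),'block')
    for nm,y0,y1 in(('round',-.14,-.09),('square',-.085,-.03)):
        m=reg(.4,.62,y0,y1,.042,.075)&(v<70); print(C[m][:,2].max() if m.any() else 0); 
        if m.any(): rect(m,nm)
    for nm,b in(('deck',(.5,.66,-.3,.02,.06,.088)),('lid',(.56,.85,-.3,.02,.08,.1))):
        m=reg(*b); rect(m,nm) if m.any() else 0
E
```

```text
keyhole top [ 0.61722047 -0.14442687  0.085     ] scene [ 0.61701407 -0.14260222  0.085     ]
scene tray 23 [array([ 0.6103, -0.3308]), array([0.0211, 0.0442]), np.float64(51.9061)] [ 0.6129 -0.3289  0.0098]
scene block 183 [array([ 0.4737, -0.0728]), array([0.0371, 0.1153]), np.float64(11.9152)] [ 0.4707 -0.066   0.0275]
0.07431854526615878
scene round 18 [array([ 0.5476, -0.1024]), array([0.0355, 0.1459]), np.float64(74.1286)] [ 0.5841 -0.1062  0.0546]
0.06599117173524682
scene square 67 [array([ 0.5419, -0.0567]), array([0.1557, 0.0509]), np.float64(0.4212)] [ 0.5881 -0.0361  0.0539]
scene deck 954 [array([ 0.6234, -0.1422]), array([0.0832, 0.2319]), np.float64(2.9487)] [ 0.6225 -0.1148  0.0708]
scene lid 364 [array([ 0.7227, -0.1804]), array([0.2478, 0.227 ]), np.float64(6.0427)] [ 0.6556 -0.151   0.0852]
top tray 475 [array([ 0.527 , -0.3608]), array([0.0725, 0.2106]), np.float64(88.0931)] [ 0.4972 -0.3598  0.0073]
top block 129 [array([ 0.4721, -0.0788]), array([0.0465, 0.1117]), np.float64(10.0918)] [ 0.4669 -0.0773  0.0277]
0.07469475437810758
top round 64 [array([ 0.536 , -0.1049]), array([0.0464, 0.1316]), np.float64(78.2085)] [ 0.5839 -0.1117  0.055 ]
0.07044461473241515
top square 65 [array([ 0.5402, -0.0609]), array([0.1609, 0.0493]), np.float64(3.1551)] [ 0.5748 -0.0531  0.0552]
top deck 680 [array([ 0.6227, -0.1422]), array([0.0874, 0.2244]), np.float64(3.8154)] [ 0.6179 -0.1306  0.0713]
top lid 306 [array([ 0.7282, -0.1379]), array([0.2356, 0.2724]), np.float64(68.3496)] [ 0.6821 -0.1517  0.0851]
```

```bash
cat >> h.py <<'E'
def go(x,y,z,psi):
    s=robot.state(); q=s['eef_rot']; t=s['position']
    from scipy.spatial.transform import Rotation as R
    M=R.from_quat([q[1],q[2],q[3],q[0]]).as_matrix(); ps=np.arctan2(M[1,1],M[0,1])
    turn=-(psi-ps); d=np.array([x,y,z])-t
    f=lambda a:np.round(np.array([-np.sin(a)*d[0]+np.cos(a)*d[1],np.cos(a)*d[0]+np.sin(a)*d[1],-d[2]])*100,2)
    print('pos',np.round(t,4),'psi',round(ps,3),'turn',round(turn,3),'delta_now',f(ps),'delta_after_turn',f(psi),'j',np.round(s['joint_pos'],2),'F',np.round(s['force'],1),'gap',round(s['finger_gap'],3),'g',round(s['grasp_force'],1),'t',round(s['time'],2))
E
python3 - <<'E'
from h import *
D=np.load('/tmp/scene0.npz');d=D['d'];C=cloud('scene',d)
ok=d>.1
for nm,b in dict(tumbler=(.36,.6,.38,.52,.075,.11),salt=(.34,.46,.04,.16,.06,.11),tall=(.3,.62,-.5,.4,.085,.3)).items():
    m=ok&(C[...,0]>b[0])&(C[...,0]<b[1])&(C[...,1]>b[2])&(C[...,1]<b[3])&(C[...,2]>b[4])&(C[...,2]<b[5])
    q=C[m]; print(nm,len(q),q.min(0).round(3),q.max(0).round(3),np.median(q,0).round(3))
print(w('scene',d,238,302),w('scene',d,238,293),w('scene',d,226,300),w('scene',d,252,300))
go(.393,.333,.12,1.536)
E
```

```text
tumbler 166 [0.452 0.423 0.075] [0.531 0.503 0.096] [0.497 0.456 0.085]
salt 97 [0.369 0.042 0.06 ] [0.402 0.071 0.091] [0.385 0.059 0.08 ]
tall 64 [ 0.376 -0.173  0.085] [0.62  0.065 0.091] [ 0.595 -0.112  0.087]
[0.50696235 0.44806892 0.00680139] [0.5084871  0.43313756 0.04302976] [0.52790412 0.47022474 0.06325391] [ 0.47161774  0.42532498 -0.00416377]
pos [0.1608 0.6549 0.2595] psi 1.33 turn -0.206 delta_now [-30.22 -25.73  13.95] delta_after_turn [-24.32 -31.37  13.95] j [ 1.29  0.26  1.61 -0.    1.27 -0.04] F [ 0.4 -1.  -0.7] gap 0.998 g 0.0 t 0.1
```

Call:
drive_tool([
  [0,0,0,-0.103],
  [0,0,0,-0.103],
  [-2.4,-3.1,0,0],
  [-2.4,-3.1,0,0],
  [-2.4,-3.1,0,0],
  [-2.4,-3.1,0,0],
  [-2.4,-3.1,0,0],
  [-2.4,-3.1,0,0],
], jaw=1)

```text
time: 0.77
position: [0.2989, 0.4628, 0.2602]
eef_rot: [-0.0, 0.017, 1.0, -0.0]
force: [0.7, -0.6, -0.2]
finger_gap: 0.999
grasp_force: 0.0
```

Call:
drive_tool([
  [-2.4,-3.1,0,0],
  [-2.4,-3.1,0,0],
  [-2.4,-3.1,0,0],
  [-2.4,-3.1,0,0],
  [0,0,4,0],
  [0,0,4,0],
  [0,0,4,0],
  [0,0,0,0],
])

```text
time: 1.43
position: [0.3851, 0.3327, 0.1324]
eef_rot: [-0.006, 0.018, 1.0, -0.005]
force: [-1.0, -1.9, -0.5]
finger_gap: 0.998
grasp_force: 0.0
```

```bash
python3 - <<'E'
from h import *
go(.393,.333,.049,1.536)
D=np.load('/tmp/top0.npz')
p,d=grab('top','top1'); C=cloud('top',d);ok=d>.1
for k,b in dict(A=(.36,.44,.18,.26),B=(.35,.43,.29,.37)).items():
    m=ok&(C[...,0]>b[0])&(C[...,0]<b[1])&(C[...,1]>b[2])&(C[...,1]<b[3])&(C[...,2]>.046)&(C[...,2]<.06); q=C[m]
    if len(q): print(k,len(q),cv2.minEnclosingCircle(q[:,:2].astype(np.float32)))
E
```

```text
pos [0.3851 0.3327 0.1324] psi 1.535 turn -0.001 delta_now [-0.79  0.06  8.34] delta_after_turn [-0.79  0.06  8.34] j [ 0.66  0.08  2.07 -0.    1.01 -0.87] F [-1.  -1.9 -0.5] gap 0.998 g 0.0 t 1.43
B 104 ((0.3935540020465851, 0.3287491798400879), 0.027192942798137665)
```

Call:
drive_tool([
  [0,0,2,0],
  [0,0,2,0],
  [0,0,0,0],
  [0,0,0,0],
])

```text
time: 1.82
position: [0.3904, 0.338, 0.1022]
eef_rot: [0.0, 0.017, 1.0, 0.0]
force: [-0.4, -0.8, 0.1]
finger_gap: 0.999
grasp_force: 0.0
```

```bash
python3 - <<'E'
from h import *
go(.3933,.331,.049,1.536)
E
```

```text
pos [0.3904 0.338  0.1022] psi 1.537 turn 0.001 delta_now [-0.32 -0.69  5.32] delta_after_turn [-0.32 -0.69  5.32] j [ 0.67  0.12  2.09  0.    0.93 -0.87] F [-0.4 -0.8  0.1] gap 0.999 g 0.0 t 1.82
```

Call:
drive_tool([
  [-0.3,-0.7,1.5,0],
  [0,0,1.5,0],
  [0,0,1.3,0],
  [0,0,1.0,0],
  [0,0,0,0],
  [0,0,0,0],
])

```text
time: 2.32
position: [0.3934, 0.3309, 0.0488]
eef_rot: [0.0, 0.017, 1.0, 0.0]
force: [0.1, -0.1, 0.1]
finger_gap: 1.001
grasp_force: 0.0
```

Call:
drive_tool([
  [0,0,0,0],
  [0,0,0,0],
  [0,0,0,0],
  [0,0,0,0],
  [0,0,0,0],
  [0,0,0,0],
], jaw=0.3, force=15)

```text
time: 2.82
position: [0.393, 0.3305, 0.048]
eef_rot: [0.0, 0.017, 1.0, 0.0]
force: [-1.2, 0.1, 2.3]
finger_gap: 0.578
grasp_force: 15.0
```

Call:
drive_tool([
  [0,0,-2,0],
  [0,0,-3.5,0],
  [0,0,-3.5,0],
  [0,-1,-3,0],
  [-0.9,-2.8,0,0],
  [-0.9,-3.8,0,0],
  [-0.9,-3.8,0,0],
  [-0.9,-3.8,0,0],
])

```text
time: 3.48
position: [0.4234, 0.1759, 0.168]
eef_rot: [0.0, 0.017, 1.0, 0.0]
force: [1.4, 0.2, -0.1]
finger_gap: 0.581
grasp_force: 15.0
```

Call:
drive_tool([
  [-0.9,-3.8,0,0],
  [-0.9,-3.8,0,0],
  [-0.9,-3.8,0,0],
  [-0.9,-3.8,0,0],
  [-0.9,-3.8,0,0],
  [-0.9,-3.8,0,0],
  [-0.9,-3.8,0,0],
  [-0.9,-3.8,0,0],
])

```text
time: 4.15
position: [0.4846, -0.1312, 0.1677]
eef_rot: [0.0, 0.018, 1.0, 0.0]
force: [1.4, 0.3, -1.4]
finger_gap: 0.579
grasp_force: 15.0
```

Call:
drive_tool([
  [-0.9,-3.8,0,0],
  [-0.9,-3.8,0,0],
  [-0.9,-3.8,0,0],
  [-0.9,-3.8,0,0],
  [-0.5,-3.2,0,0],
  [0,-1,0,0],
  [0,0,0,0],
  [0,0,0,0],
])

```text
time: 4.82
position: [0.5184, -0.3241, 0.167]
eef_rot: [-0.001, 0.018, 1.0, 0.001]
force: [0.1, -0.5, -0.3]
finger_gap: 0.579
grasp_force: 15.0
```

```bash
python3 - <<'E'
from h import *
go(.527,-.361,.06,1.536)
for n in('top','scene'):
    p,d=grab(n,n+'2')
    C=cloud(n,d);s=(d>.1)
    H=cv2.cvtColor(p,cv2.COLOR_BGR2HSV).astype(int)
a=cv2.imread('pics/top2.png')[170:260,350:430];b=cv2.imread('pics/scene2.png')[85:145,270:350]
im=np.zeros((450,800,3),np.uint8);im[:450,:400]=cv2.resize(a,(400,450),interpolation=cv2.INTER_CUBIC);im[:300,400:]=cv2.resize(b,(400,300),interpolation=cv2.INTER_CUBIC);cv2.imwrite('pics/c2.png',im)
E
```

```text
pos [ 0.5184 -0.3241  0.167 ] psi 1.535 turn -0.001 delta_now [-0.99 -3.66 10.7 ] delta_after_turn [-0.98 -3.66 10.7 ] j [-0.6   0.22  1.84  0.    1.09 -2.13] F [ 0.1 -0.5 -0.3] gap 0.579 g 15.0 t 4.82
```

View pics/c2.png

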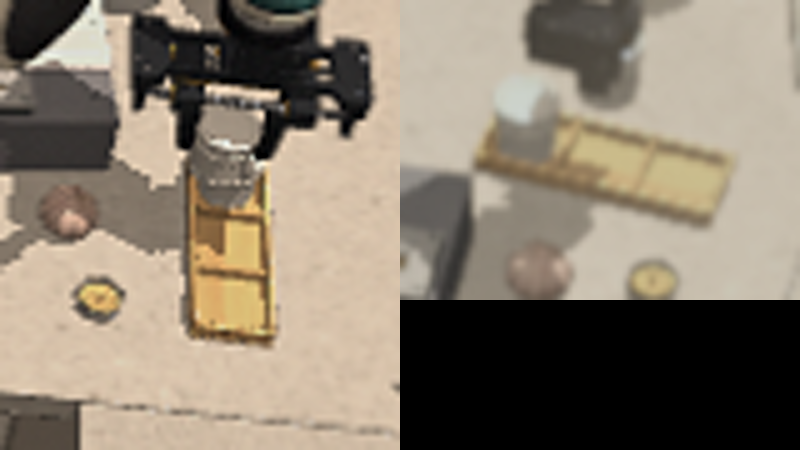

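Can C sits in the tray's far cell, and cells 1 and 0 are empty. Dividers are visible in the top crop at rows ~213 and ~271, and the near tray end is at ~333. Check by pixel geometry.

```bash
python3 - <<'E'
from h import *
for nm,x,y,z in(('nl',191,332,.018),('nr',273,331,.018),('d01l',197,271,.018),('d01r',267,272,.018),('d12l',195,214,.018),('d12r',266,214,.018)): print('top',nm,w('top',None,350+x/5-.4,170+y/5-.4,z).round(4))
for nm,x,y,z in(('nr',334,155,.018),('nl',312,213,.018),('fl',77,160,.018)): print('scene',nm,w('scene',None,270+x/5-.4,85+y/5-.4,z).round(4))
E
```

```text
top nl [ 0.4216 -0.3225  0.018 ]
top nr [ 0.4311 -0.3917  0.018 ]
top d01l [ 0.4873 -0.3302  0.018 ]
top d01r [ 0.4937 -0.3905  0.018 ]
top d12l [ 0.5506 -0.3311  0.018 ]
top d12r [ 0.5586 -0.3937  0.018 ]
scene nr [ 0.4283 -0.3885  0.018 ]
scene nl [ 0.4281 -0.3216  0.018 ]
scene fl [ 0.6223 -0.3192  0.018 ]
```

Call:
drive_tool([
  [-0.8,-3.5,0,0],
  [0,0,2,0],
  [0,0,2,0],
  [0,0,2,0],
  [0,0,1.5,0],
  [0,0,0,0],
  [0,0,0,0],
  [0,0,0,0],
])

```text
time: 5.58
position: [0.5266, -0.359, 0.0938]
eef_rot: [0.001, 0.017, 1.0, -0.0]
force: [-0.5, 0.1, -0.8]
finger_gap: 0.58
grasp_force: 15.0
```

```bash
python3 - <<'E'
from h import *
go(.526,-.3595,.055,1.545)
E
```

```text
pos [ 0.5266 -0.359   0.0938] psi 1.537 turn -0.008 delta_now [ 0.06 -0.05  3.88] delta_after_turn [ 0.06 -0.05  3.88] j [-0.64  0.34  1.83  0.    0.97 -2.17] F [-0.5  0.1 -0.8] gap 0.58 g 15.0 t 5.58
```

Call:
drive_tool([
  [0,0,1.2,0],
  [0,0,1,0],
  [0,0,0.8,0],
  [0,0,0.6,0],
  [0,0,0.4,0],
  [0,0,0,0],
  [0,0,0,0],
])

```text
time: 6.17
position: [0.5258, -0.3599, 0.0523]
eef_rot: [-0.0, 0.017, 1.0, 0.0]
force: [-0.0, -0.1, -0.2]
finger_gap: 0.579
grasp_force: 15.0
```

Call:
drive_tool([
  [0,0,0.1,0],
  [0,0,0,0],
  [0,0,0,0],
  [0,0,0,0],
  [0,0,0,0],
], jaw=1)

```text
time: 6.58
position: [0.5259, -0.3598, 0.0517]
eef_rot: [0.0, 0.017, 1.0, -0.0]
force: [-0.2, -0.2, 0.5]
finger_gap: 0.933
grasp_force: 0.0
```

Call:
drive_tool([
  [0,0,-2,0],
  [0,0,-3,0],
  [0,0,-3,0],
  [0,0,-3,0],
  [0,2,0,0],
  [1,3.8,0,0],
  [1,3.8,0,0],
  [1,3.8,0,0],
])

```text
time: 7.25
position: [0.5002, -0.2239, 0.1621]
eef_rot: [0.0, 0.018, 1.0, -0.0]
force: [0.1, 0.4, -0.5]
finger_gap: 1.0
grasp_force: 0.0
```

Call:
drive_tool([
  [1,3.8,0,0],
  [1,3.8,0,0],
  [1,3.8,0,0],
  [1,3.8,0,0],
  [1,3.8,0,0],
  [1,3.8,0,0],
  [1,3.8,0,0],
  [0,0,0,0],
])

```text
time: 7.92
position: [0.4379, 0.0487, 0.1618]
eef_rot: [-0.0, 0.015, 1.0, 0.001]
force: [1.1, -0.5, -0.9]
finger_gap: 0.999
grasp_force: 0.0
```

```bash
python3 - <<'E'
from h import *
go(.401,.2195,.12,1.536)
for n in('top','scene'):
    p,d=grab(n,n+'3');C=cloud(n,d);ok=d>.1
    for k,b in dict(A=(.36,.44,.18,.26),B=(.48,.562,-.4,-.31),C=(.56,.64,-.40,-.32)).items():
        m=ok&(C[...,0]>b[0])&(C[...,0]<b[1])&(C[...,1]>b[2])&(C[...,1]<b[3])&(C[...,2]>.046)&(C[...,2]<.075); q=C[m]
        if len(q)>5: print(n,k,len(q),cv2.minEnclosingCircle(q[:,:2].astype(np.float32)),q[:,2].max(),np.median(q[:,2]))
E
```

```text
pos [0.4379 0.0487 0.1618] psi 1.541 turn 0.005 delta_now [ 4.19 16.96  4.18] delta_after_turn [ 4.29 16.94  4.18] j [ 0.05 -0.1   2.19  0.    1.05 -1.49] F [ 1.1 -0.5 -0.9] gap 0.999 g 0.0 t 7.92
top B 111 ((0.5251211524009705, -0.3642522990703583), 0.031251002103090286) 0.06385568764751115 0.056586649669376765
top C 103 ((0.5955672860145569, -0.3607421815395355), 0.030263356864452362) 0.06683768522644074 0.05606774126701386
scene A 201 ((0.4004311263561249, 0.2200375348329544), 0.027459288015961647) 0.05671058690556685 0.05081186462831688
```

Call:
drive_tool([
  [0.86,3.4,0,0],
  [0.86,3.4,0,0],
  [0.86,3.4,0,0],
  [0.86,3.4,0,0],
  [0.8,3.3,1,0],
  [0,0,3,0],
  [0,0,0,0],
  [0,0,0,0],
])

```text
time: 8.68
position: [0.4026, 0.2122, 0.1203]
eef_rot: [-0.002, 0.018, 1.0, -0.001]
force: [0.7, 0.7, -0.3]
finger_gap: 0.996
grasp_force: 0.0
```

```bash
python3 - <<'E'
from h import *
go(.4008,.2195,.049,1.536)
E
```

```text
pos [0.4026 0.2122 0.1203] psi 1.535 turn -0.001 delta_now [0.2  0.72 7.13] delta_after_turn [0.2  0.72 7.13] j [ 0.43 -0.01  2.2  -0.    0.97 -1.1 ] F [ 0.7  0.7 -0.3] gap 0.996 g 0.0 t 8.68
```

Call:
drive_tool([
  [0.2,0.7,1.5,0],
  [0,0,2,0],
  [0,0,1.7,0],
  [0,0,1.2,0],
  [0,0,0.7,0],
  [0,0,0,0],
  [0,0,0,0],
  [0,0,0,0],
])

```text
time: 9.35
position: [0.4029, 0.2208, 0.052]
eef_rot: [0.001, 0.018, 1.0, 0.0]
force: [0.6, 1.0, 1.3]
finger_gap: 0.998
grasp_force: 0.0
```

Call:
drive_tool([
  [0,0,0,0],
  [0,0,0,0],
  [0,0,0,0],
  [0,0,0,0],
  [0,0,0,0],
  [0,0,0,0],
], jaw=0.3, force=15)

```text
time: 9.85
position: [0.4016, 0.221, 0.0508]
eef_rot: [0.0, 0.017, 1.0, 0.0]
force: [-0.3, 0.3, 1.1]
finger_gap: 0.589
grasp_force: 14.9
```

Call:
drive_tool([
  [0,0,-2,0],
  [0,0,-3.5,0],
  [0,0,-3.5,0],
  [0,-1,-2.5,0],
  [-0.3,-2.8,0,0],
  [-0.3,-3.8,0,0],
  [-0.3,-3.8,0,0],
  [-0.3,-3.8,0,0],
])

```text
time: 10.52
position: [0.408, 0.0675, 0.1659]
eef_rot: [0.0, 0.016, 1.0, 0.0]
force: [0.7, -0.2, -1.3]
finger_gap: 0.585
grasp_force: 14.9
```

Call:
drive_tool([
  [-0.5,-3.8,0,0],
  [-0.5,-3.8,0,0],
  [-0.5,-3.8,0,0],
  [-0.5,-3.8,0,0],
  [-0.5,-3.8,0,0],
  [-0.5,-3.8,0,0],
  [-0.5,-3.8,0,0],
  [0,0,0,0],
])

```text
time: 11.18
position: [0.4348, -0.2044, 0.1663]
eef_rot: [0.001, 0.02, 1.0, -0.002]
force: [0.5, -0.5, -0.9]
finger_gap: 0.585
grasp_force: 14.9
```

```bash
python3 - <<'E'
from h import *
go(.461,-.3585,.052,1.545)
E
```

```text
pos [ 0.4348 -0.2044  0.1663] psi 1.532 turn -0.013 delta_now [ -3.22 -15.3   11.43] delta_after_turn [ -3.01 -15.34  11.43] j [-0.49 -0.03  2.11 -0.    1.05 -2.02] F [ 0.5 -0.5 -0.9] gap 0.585 g 14.9 t 11.18
```

Call:
drive_tool([
  [-0.75,-3.8,0,-0.01],
  [-0.75,-3.8,0,0],
  [-0.75,-3.8,0,0],
  [-0.75,-3.8,0,0],
  [0,0,3,0],
  [0,0,3,0],
  [0,0,0,0],
  [0,0,0,0],
])

```text
time: 11.85
position: [0.4581, -0.3494, 0.1033]
eef_rot: [-0.002, 0.012, 1.0, 0.002]
force: [-0.1, 0.4, -1.1]
finger_gap: 0.589
grasp_force: 14.9
```

Call:
drive_tool([
  [0,0,0.5,0],
  [0,0,0,0],
  [0,0,0,0],
])

```text
time: 12.1
position: [0.4608, -0.3514, 0.1023]
eef_rot: [0.001, 0.012, 1.0, -0.001]
force: [0.2, -0.3, -1.2]
finger_gap: 0.583
grasp_force: 14.9
```

```bash
python3 - <<'E'
from h import *
go(.461,-.359,.055,1.545)
E
```

```text
pos [ 0.4608 -0.3514  0.1023] psi 1.547 turn 0.002 delta_now [-0.04 -0.76  4.73] delta_after_turn [-0.04 -0.76  4.73] j [-0.69  0.23  1.96 -0.    0.95 -2.24] F [ 0.2 -0.3 -1.2] gap 0.583 g 14.9 t 12.1
```

Call:
drive_tool([
  [0,-0.8,0,0],
  [0,0,1.4,0],
  [0,0,1.2,0],
  [0,0,0.9,0],
  [0,0,0.7,0],
  [0,0,0.4,0],
  [0,0,0,0],
  [0,0,0,0],
])

```text
time: 12.77
position: [0.4596, -0.3591, 0.0547]
eef_rot: [-0.0, 0.012, 1.0, 0.0]
force: [-0.6, 0.1, 2.0]
finger_gap: 0.585
grasp_force: 15.0
```

Call:
drive_tool([
  [0,0,0,0],
  [0,0,0,0],
  [0,0,0,0],
  [0,0,0,0],
  [0,0,-2,0],
  [0,0,-3.5,0],
  [0,0,-3.5,0],
  [0,0,-3.5,0],
], jaw=1)

```text
time: 13.43
position: [0.4592, -0.3588, 0.1804]
eef_rot: [-0.001, 0.012, 1.0, 0.0]
force: [0.8, 0.1, -0.3]
finger_gap: 0.997
grasp_force: 0.0
```

Call:
drive_tool([
  [3,0,0,0.12],
  [3,0,0,0.12],
  [0,0,0,0.12],
  [0,0,0,0.12],
  [0,0,0,0.12],
  [0,0,0,0.12],
  [0,0,0,0.12],
  [0,0,0,0.12],
])

```text
time: 14.1
position: [0.3999, -0.3542, 0.1797]
eef_rot: [0.0, 0.475, 0.88, -0.0]
force: [0.2, 0.1, -0.2]
finger_gap: 1.001
grasp_force: 0.0
```

```bash
python3 - <<'E'
from h import *
go(.478,-.101,.12,.19)
for n in('top','scene'):
    p,d=grab(n,n+'4');C=cloud(n,d);ok=d>.1
    for k,b in dict(A=(.418,.49,-.4,-.31),B=(.492,.56,-.4,-.31),C=(.562,.63,-.40,-.32)).items():
        m=ok&(C[...,0]>b[0])&(C[...,0]<b[1])&(C[...,1]>b[2])&(C[...,1]<b[3])&(C[...,2]>.048)&(C[...,2]<.062); q=C[m]
        if len(q)>5: print(n,k,len(q),cv2.minAreaRect(q[:,:2].astype(np.float32)),np.median(q[:,2]))
a=cv2.imread('pics/top4.png')[165:255,310:430];b=cv2.imread('pics/scene4.png')[85:195,225:345]
im=np.zeros((480,800,3),np.uint8);im[:300,:400]=cv2.resize(a,(400,300),interpolation=cv2.INTER_CUBIC);im[:440,400:]=cv2.resize(b,(400,440)[:2] if 0 else (400,367),interpolation=cv2.INTER_CUBIC) if 0 else cv2.copyMakeBorder(cv2.resize(b,(400,367),interpolation=cv2.INTER_CUBIC),0,73,0,0,cv2.BORDER_CONSTANT);cv2.imwrite('pics/c4.png',im)
E
```

```text
pos [ 0.3999 -0.3542  0.1797] psi 0.58 turn 0.39 delta_now [16.9  20.41  5.97] delta_after_turn [23.39 12.45  5.97] j [-0.77  0.06  1.99 -0.    1.09 -1.35] F [ 0.2  0.1 -0.2] gap 1.001 g 0.0 t 14.1
top A 107 ((0.4562298357486725, -0.3611638844013214), (0.05062398314476013, 0.05155215039849281), 54.90681457519531) 0.05549663713313646
top B 66 ((0.5205667018890381, -0.36155420541763306), (0.04211718589067459, 0.051495302468538284), 4.143914699554443) 0.05633234027477596
top C 10 ((0.5765380263328552, -0.3580997884273529), (0.046701524406671524, 0.016904260963201523), 81.07322692871094) 0.0527079450463569
scene A 116 ((0.45787686109542847, -0.35943225026130676), (0.05113648623228073, 0.053692370653152466), 52.1213264465332) 0.05573315997719086
scene B 116 ((0.5232826471328735, -0.3607958257198334), (0.052887290716171265, 0.05014033615589142), 64.80692291259766) 0.055781898718546
scene C 114 ((0.5934045910835266, -0.35909560322761536), (0.04785951226949692, 0.05400310084223747), 17.874765396118164) 0.05641683640009554
```

View pics/c4.png

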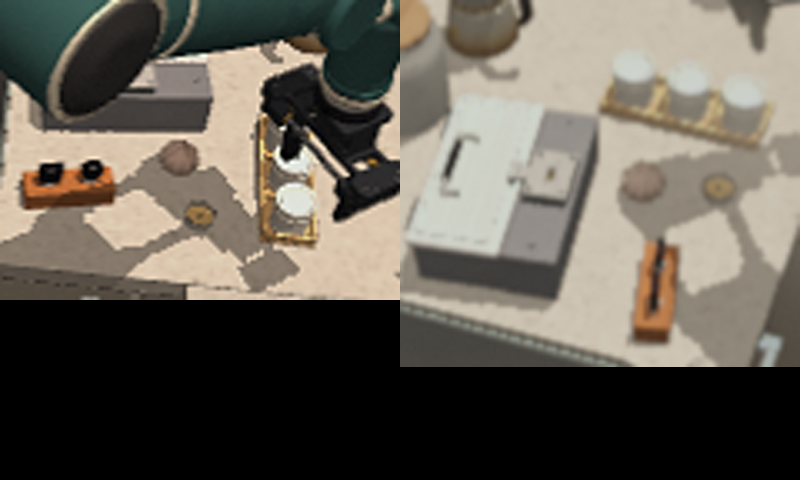

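All three canisters stand in the tray at equal height. The key heads run along the line (661,240)–(653,310) in the right crop. Now measure the heads.

```bash
python3 - <<'E'
from h import *
for n,(u0,u1,v0,v1) in dict(scene=(293,312,150,185),top=(312,346,205,226)).items():
  for f in ('0','4'):
    D=np.load(f'/tmp/{n}{f}.npz');p,d=D['p'],D['d'];C=cloud(n,d)
    m=np.zeros(d.shape,bool);m[v0:v1,u0:u1]=1;m&=(p.max(2)<60)&(C[...,2]>.034)&(C[...,2]<.07)
    m0=m; q=C[m]; ky=np.array([-np.sin(.19),np.cos(.19)]); kx=np.array([np.cos(.19),np.sin(.19)])
    o=np.array([.4725,-.0745]); a=(q[:,:2]-o)@ky; b=(q[:,:2]-o)@kx
    for nm,s in(('R',a<0),('S',a>0)):
        if s.any(): print(n,f,nm,s.sum(),'along',a[s].min().round(4),a[s].max().round(4),'across',np.percentile(b[s],[5,50,95]).round(4),'z',q[s][:,2].max().round(4),np.median(q[s],0).round(4))
    # block edges
    H=cv2.cvtColor(p,cv2.COLOR_BGR2HSV); 
    mb=(d>.1)&(H[...,0]<16)&(H[...,1]>120)&(C[...,2]>.02)&(C[...,2]<.034)&(C[...,0]>.42)&(C[...,0]<.53)&(C[...,1]>-.15)&(C[...,1]<.0)
    print(n,f,'block',cv2.minAreaRect(C[mb][:,:2].astype(np.float32)))
go(.478,-.101,.12,.19)
E
```

```text
scene 0 R 3 along -0.0182 -0.0161 across [0.0023 0.0023 0.0025] z 0.0515 [ 0.4781 -0.0912  0.0485]
scene 0 S 14 along 0.0102 0.0431 across [-0.0011  0.0003  0.0027] z 0.066 [ 0.4664 -0.0364  0.0573]
scene 0 block ((0.4737100601196289, -0.07284948229789734), (0.037119004875421524, 0.11530797183513641), 11.91524600982666)
scene 4 R 4 along -0.0253 -0.0169 across [0.0004 0.0024 0.0026] z 0.0657 [ 0.4781 -0.0919  0.0492]
scene 4 S 9 along 0.0217 0.0419 across [-0.001   0.0005  0.0024] z 0.0626 [ 0.4669 -0.0389  0.0595]
scene 4 block ((0.47302988171577454, -0.07309423387050629), (0.03843487426638603, 0.11681871861219406), 11.967470169067383)
top 0 R 26 along -0.0431 -0.0201 across [-0.0063 -0.0015  0.0031] z 0.0684 [ 0.4768 -0.1049  0.0514]
top 0 S 35 along 0.0083 0.0352 across [-0.0068 -0.0024  0.0021] z 0.0681 [ 0.4656 -0.0528  0.0533]
top 0 block ((0.4720675051212311, -0.07845266163349152), (0.046594325453042984, 0.11228613555431366), 10.193392753601074)
top 4 R 26 along -0.0423 -0.0193 across [-0.007  -0.0031  0.0029] z 0.0666 [ 0.4753 -0.105   0.0535]
top 4 S 35 along 0.009 0.0358 across [-0.0073 -0.0045  0.0042] z 0.068 [ 0.464  -0.0528  0.0546]
top 4 block ((0.47317367792129517, -0.07832340896129608), (0.04557565599679947, 0.11347392946481705), 11.652824401855469)
pos [ 0.3999 -0.3542  0.1797] psi 0.586 turn 0.396 delta_now [16.79 20.5   5.97] delta_after_turn [23.39 12.45  5.97] j [-0.77  0.06  1.99 -0.    1.09 -1.36] F [ 0.2 -0.1 -0.1] gap 1.004 g 0.0 t 14.2
```

Call:
drive_tool([
  [0,0,0,0.12],
  [0,0,0,0.12],
  [0,0,0,0.12],
  [0,0,0,0.02],
  [3.7,1.9,0,0],
  [3.7,1.9,0,0],
  [3.7,1.9,0,0],
  [3.7,1.9,0,0],
], jaw=0.6)

```text
time: 14.87
position: [0.4442, -0.1925, 0.1798]
eef_rot: [0.0, 0.629, 0.777, 0.0]
force: [1.0, -0.3, -0.4]
finger_gap: 0.601
grasp_force: 0.0
```

Call:
drive_tool([
  [3.7,1.9,0,0],
  [3.7,1.9,0,0],
  [1,1,2,0],
  [0,0,2,0],
  [0,0,0,0],
  [0,0,0,0],
  [0,0,0,0],
])

```text
time: 15.45
position: [0.4741, -0.1022, 0.1403]
eef_rot: [0.0, 0.63, 0.777, -0.0]
force: [-0.2, -0.7, 1.4]
finger_gap: 0.602
grasp_force: 0.0
```

```bash
python3 - <<'E'
from h import *
go(.479,-.104,.057,.204)
E
```

```text
pos [ 0.4741 -0.1022  0.1403] psi 0.208 turn 0.004 delta_now [-0.28  0.44  8.33] delta_after_turn [-0.28  0.44  8.33] j [-0.26  0.01  2.12 -0.    1.   -0.47] F [-0.2 -0.7  1.4] gap 0.602 g 0.0 t 15.45
```

Call:
drive_tool([
  [-0.3,0.45,0,0],
  [0,0,2,0],
  [0,0,2,0],
  [0,0,2,0],
  [0,0,1.4,0],
  [0,0,0.8,0],
  [0,0,0,0],
  [0,0,0,0],
])

```text
time: 16.12
position: [0.4795, -0.1044, 0.0583]
eef_rot: [0.0, 0.631, 0.776, 0.0]
force: [0.1, 0.2, 0.2]
finger_gap: 0.606
grasp_force: 0.0
```

```bash
python3 - <<'E'
from h import *
go(.479,-.104,.057,.204)
p,d=grab('scene','scene5');grab('top','top5')
b=p[125:205,260:360]; a=cv2.imread('pics/top5.png')[180:240,300:375]
im=np.zeros((400,800,3),np.uint8);im[:320,:400]=cv2.resize(a,(400,320),interpolation=cv2.INTER_CUBIC);im[:320,400:]=cv2.resize(b,(400,320),interpolation=cv2.INTER_CUBIC);cv2.imwrite('pics/c5.png',im)
E
```

```text
pos [ 0.4795 -0.1044  0.0583] psi 0.205 turn 0.001 delta_now [ 0.05 -0.04  0.13] delta_after_turn [ 0.05 -0.04  0.13] j [-0.27  0.14  2.17  0.    0.83 -0.47] F [0.1 0.2 0.2] gap 0.606 g 0.0 t 16.12
```

View pics/c5.png

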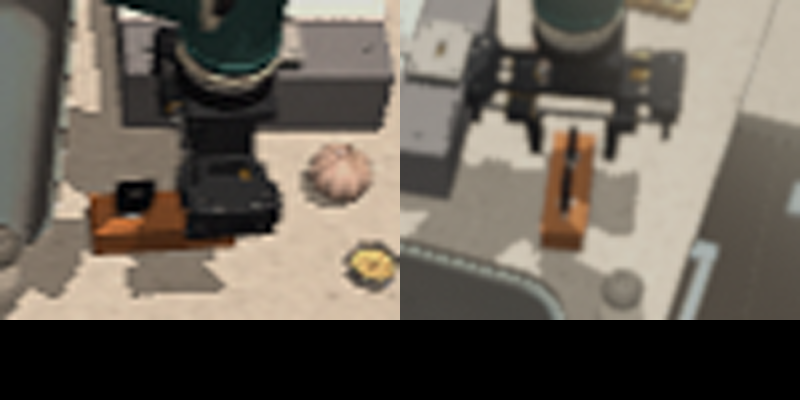

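The fingers straddle the round head, seen at (573,150) in the right crop; the square key is clear. Close gently.

Call:
drive_tool([
  [0,0,0,0],
  [0,0,0,0],
  [0,0,0,0],
  [0,0,0,0],
  [0,0,0,0],
  [0,0,0,0],
  [0,0,0,0],
  [0,0,0,0],
], jaw=0, force=5)

```text
time: 16.88
position: [0.479, -0.1037, 0.0577]
eef_rot: [-0.0, 0.631, 0.776, 0.0]
force: [-0.1, 0.6, 0.3]
finger_gap: 0.102
grasp_force: 5.0
```

```bash
python3 - <<'E'
from h import *
go(.479,-.104,.057,.204); print(robot.state()['torque'])
E
```

```text
pos [ 0.479  -0.1037  0.0577] psi 0.206 turn 0.002 delta_now [-0.03 -0.    0.07] delta_after_turn [-0.03 -0.    0.07] j [-0.26  0.14  2.17  0.    0.83 -0.47] F [-0.1  0.6  0.3] gap 0.102 g 5.0 t 16.88
[-0.01463578  0.06933508  0.01515577]
```

Call:
drive_tool([
  [0,0,0,0],
  [0,0,0,0],
  [0,0,0,0],
  [0,0,-1,0],
  [0,0,-2,0],
  [0,0,-2.5,0],
  [0,0,-3,0],
  [0,0,-2.3,0],
], force=40)

```text
time: 17.55
position: [0.479, -0.1038, 0.1682]
eef_rot: [0.0, 0.631, 0.776, 0.0]
force: [0.5, 0.4, 0.2]
finger_gap: 0.098
grasp_force: 40.0
```

Call:
drive_tool([
  [0,0,0,0.07],
  [0,0,0,0.07],
  [0,0,0,0],
  [0,0,0,0],
  [0,0,0,0],
])

```text
time: 17.97
position: [0.4785, -0.1037, 0.1656]
eef_rot: [-0.0, 0.683, 0.731, -0.0]
force: [-0.2, -0.6, -0.2]
finger_gap: 0.097
grasp_force: 40.0
```

```bash
python3 - <<'E'
from h import *
go(.617,-.1435,.165,.063)
p,d=grab('scene','scene6');q,e=grab('top','top6')
b=p[110:200,235:335]; a=q[160:240,310:410]
im=np.zeros((600,800,3),np.uint8);im[:320,:400]=cv2.resize(a,(400,320),interpolation=cv2.INTER_CUBIC);im[:360,400:]=cv2.resize(b,(400,360),interpolation=cv2.INTER_CUBIC);cv2.imwrite('pics/c6.png',im[:360])
C=cloud('scene',d); m=np.zeros(d.shape,bool); 
m=(d>.1)&(abs(C[...,0]-.479)<.03)&(abs(C[...,1]+.104)<.04)&(C[...,2]>.095)&(C[...,2]<.19)
vv,uu=np.where(m); print(len(vv),[ (u,v,*C[v,u].round(3),p[v,u].max()) for u,v in zip(uu,vv)][:60])
E
```

```text
pos [ 0.4785 -0.1037  0.1656] psi 0.068 turn 0.005 delta_now [-4.91 13.55  0.06] delta_after_turn [-4.85 13.57  0.06] j [-0.26 -0.01  2.09 -0.    1.06 -0.33] F [-0.2 -0.6 -0.2] gap 0.097 g 40.0 t 17.97
120 [(np.int64(300), np.int64(133), np.float64(0.491), np.float64(-0.102), np.float64(0.186), np.uint8(48)), (np.int64(301), np.int64(133), np.float64(0.488), np.float64(-0.104), np.float64(0.186), np.uint8(57)), (np.int64(302), np.int64(133), np.float64(0.484), np.float64(-0.104), np.float64(0.187), np.uint8(98)), (np.int64(300), np.int64(134), np.float64(0.49), np.float64(-0.099), np.float64(0.185), np.uint8(46)), (np.int64(301), np.int64(134), np.float64(0.486), np.float64(-0.098), np.float64(0.188), np.uint8(57)), (np.int64(302), np.int64(134), np.float64(0.482), np.float64(-0.097), np.float64(0.19), np.uint8(107)), (np.int64(305), np.int64(134), np.float64(0.473), np.float64(-0.102), np.float64(0.188), np.uint8(122)), (np.int64(297), np.int64(135), np.float64(0.498), np.float64(-0.092), np.float64(0.186), np.uint8(100)), (np.int64(298), np.int64(135), np.float64(0.495), np.float64
[... 4637 characters left out ...]
139), np.float64(0.468), np.float64(-0.098), np.float64(0.169), np.uint8(46)), (np.int64(307), np.int64(139), np.float64(0.464), np.float64(-0.095), np.float64(0.174), np.uint8(46)), (np.int64(308), np.int64(139), np.float64(0.46), np.float64(-0.094), np.float64(0.176), np.uint8(59)), (np.int64(298), np.int64(140), np.float64(0.493), np.float64(-0.09), np.float64(0.164), np.uint8(102)), (np.int64(299), np.int64(140), np.float64(0.49), np.float64(-0.089), np.float64(0.166), np.uint8(38)), (np.int64(300), np.int64(140), np.float64(0.488), np.float64(-0.094), np.float64(0.162), np.uint8(36)), (np.int64(301), np.int64(140), np.float64(0.485), np.float64(-0.098), np.float64(0.159), np.uint8(39))]
```

View pics/c6.png

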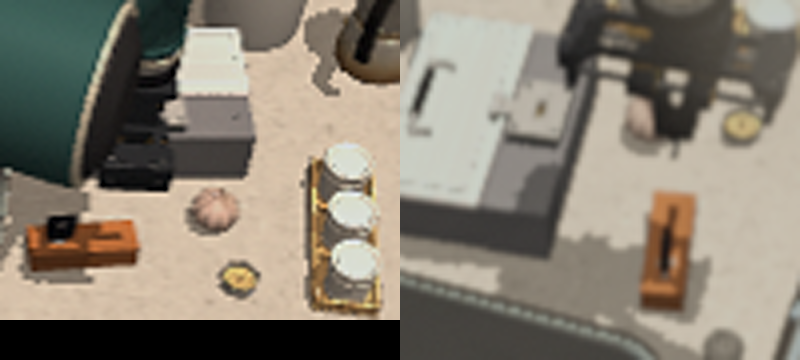

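Call:
drive_tool([
  [-1,2.7,0,0],
  [-1,2.7,0,0],
  [-1,2.7,0,0],
  [-1,2.7,0,0],
  [-0.9,2.75,0,0],
  [0,0,0,0],
  [0,0,0,0],
  [0,0,0,0],
])

```text
time: 18.73
position: [0.6163, -0.1434, 0.1647]
eef_rot: [-0.001, 0.683, 0.73, -0.001]
force: [-0.4, -0.4, -0.2]
finger_gap: 0.095
grasp_force: 40.0
```

```bash
python3 - <<'E'
from h import *
go(.617,-.1435,.148,.063)
p,d=grab('scene','scene7');q,e=grab('top','top7')
p0=np.load('/tmp/scene0.npz')['p']
b=p[115:155,250:290]; a=p0[115:155,250:290]
im=np.hstack([cv2.resize(x,(400,400),interpolation=cv2.INTER_CUBIC) for x in(a,b)])
cv2.imwrite('pics/c7.png',im)
E
```

```text
pos [ 0.6163 -0.1434  0.1647] psi 0.066 turn 0.003 delta_now [-0.01  0.07  1.67] delta_after_turn [-0.01  0.07  1.67] j [-0.27  0.26  1.79 -0.    1.09 -0.33] F [-0.4 -0.4 -0.2] gap 0.095 g 40.0 t 18.73
```

View pics/c7.png

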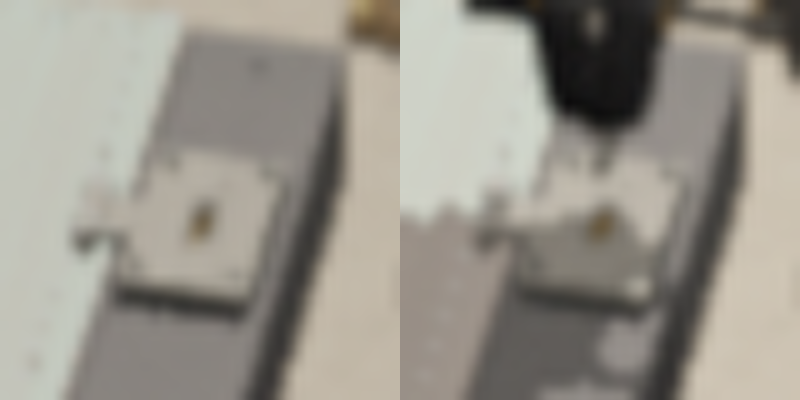

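The keyhole is at (201,222) in the left half and the key tip at about (205,172) in the right half, i.e. one camera sees both.

```bash
python3 - <<'E'
from h import *
K=w('scene',None,269.65,136.75,.085);print('keyhole',K,'tip',w('scene',None,270.05,131.75,.116))
c=robot.camera_params('scene');T=np.linalg.inv(np.array(c['cam_to_world']))
Km=np.array([[c['fx'],0,c['cx']],[0,c['fy'],c['cy']],[0,0,1.]])
for P in([.6163,-.1434,.115],[.6163,-.1344,.117],[.617,-.1435,.085],[.617,-.1335,.085],[.617,-.1535,.085]):
    X=T[:3,:3]@np.array(P)+T[:3,3]; print(P,cv2.projectPoints(X.reshape(1,3),np.zeros(3),np.zeros(3),Km,np.array(c['D'],float))[0].ravel())
for n in('scene0','top0'):
    p=np.load(f'/tmp/{n}.npz')['p'];u,v=(269,136) if n[0]=='s' else (348,187)
    r=p[v-5:v+6,u-6:u+7].astype(int);k=r[...,2]-r[...,0];print(n);print(k)
    m=k>25;vv,uu=np.where(m);wt=k[m];print(np.average(uu,weights=wt)+u-6,np.average(vv,weights=wt)+v-5, w(n[:-1],None,np.average(uu,weights=wt)+u-6,np.average(vv,weights=wt)+v-5,.085))
E
```

```text
keyhole [ 0.61831845 -0.14140599  0.085     ] tip [ 0.61381126 -0.13803671  0.116     ]
[0.6163, -0.1434, 0.115] [269.93102294 130.73528693]
[0.6163, -0.1344, 0.117] [269.02720413 132.11092118]
[0.617, -0.1435, 0.085] [270.18896215 136.42642857]
[0.617, -0.1335, 0.085] [269.23540951 138.37598502]
[0.617, -0.1535, 0.085] [271.13588728 134.49067877]
scene0
[[10 12 15 16 16 17 18 18 17 17 16 17 15]
 [12 15 17 18 18 18 18 17 17 17 18 17 17]
 [12 15 17 18 18 17 18 17 17 18 18 18 18]
 [13 16 17 18 18 18 18 17 17 18 18 18 18]
 [17 17 18 18 19 17 17 17 17 18 17 18 18]
 [17 18 18 18 18 18 22 27 21 18 18 18 18]
 [17 18 18 17 17 19 32 36 23 18 18 18 18]
 [18 18 18 17 17 20 34 28 19 17 18 18 17]
 [17 18 17 18 18 20 26 21 18 18 19 18 17]
 [16 18 17 17 18 18 19 18 18 18 18 18 17]
 [15 16 18 17 17 17 18 17 18 17 17 18 16]]
269.4972677595628 137.47540983606558 [ 0.61761777 -0.13790934  0.085     ]
top0
[[22 16 16 15 27 32 33 19 11 15 13 14 14]
 [23 27 34 33 33 32 33 31 31 32 33 22 17]
 [28 30 33 33 33 33 32 32 33 32 33 28 22]
 [33 32 32 33 31 32 33 33 33 32 32 34 34]
 [30 32 30 32 27 24 22 22 23 28 31 32 32]
 [31 33 33 30 31 37 49 50 38 29 32 33 32]
 [28 32 32 31 31 31 30 31 30 30 29 31 31]
 [19 17 27 33 33 32 32 30 31 31 32 32 23]
 [24 27 30 33 34 35 34 33 33 33 34 34 31]
 [11 15 15 13 14 15 13 14 14 12 15 14 14]
 [ 0  1  0  0 -1  0  0 -1  0  1 -1  1  2]]
347.99212598425197 186.40879265091863 [ 0.61919282 -0.14319186  0.085     ]
```

Call:
drive_tool([
  [0,0.1,0.8,0],
  [0,0,0.8,0],
  [0,0,0.6,0],
  [0,0,0.4,0],
  [0,0,0,0],
  [0,0,0,0],
])

```text
time: 19.33
position: [0.6179, -0.1435, 0.139]
eef_rot: [-0.001, 0.683, 0.73, -0.0]
force: [-0.1, 0.3, -0.7]
finger_gap: 0.1
grasp_force: 40.0
```

Call:
drive_tool([
  [0,0,0.2,0],
  [0,0,0.2,0],
  [0,0,0.2,0],
  [0,0,0.2,0],
  [0,0,0,0],
  [0,0,0,0],
])

```text
time: 19.83
position: [0.6184, -0.1436, 0.1316]
eef_rot: [0.0, 0.683, 0.73, 0.0]
force: [-0.1, 0.3, -1.7]
finger_gap: 0.098
grasp_force: 40.0
```

```bash
python3 - <<'E'
from h import *
go(.6175,-.143,.1147,.063); print(robot.state()['torque'])
E
```

```text
pos [ 0.6184 -0.1436  0.1316] psi 0.066 turn 0.003 delta_now [ 0.07 -0.09  1.69] delta_after_turn [ 0.07 -0.09  1.69] j [-0.27  0.3   1.81  0.    1.03 -0.33] F [-0.1  0.3 -1.7] gap 0.098 g 40.0 t 19.83
[-0.08519499  0.07163588  0.0069762 ]
```

Call:
drive_tool([
  [0,0,0.2,0],
  [0,0,0.2,0],
  [0,0,0.2,0],
  [0,0,0,0],
  [0,0,0,0],
])

```text
time: 20.25
position: [0.6188, -0.1436, 0.1256]
eef_rot: [0.0, 0.683, 0.73, 0.0]
force: [2.1, -0.2, -2.0]
finger_gap: 0.096
grasp_force: 40.0
```

```bash
python3 - <<'E'
from h import *
go(.6175,-.143,.1147,.063); print(robot.state()['torque'])
E
```

```text
pos [ 0.6188 -0.1436  0.1256] psi 0.066 turn 0.003 delta_now [ 0.07 -0.12  1.09] delta_after_turn [ 0.07 -0.12  1.09] j [-0.27  0.3   1.82  0.    1.02 -0.33] F [ 2.1 -0.2 -2. ] gap 0.096 g 40.0 t 20.25
[-0.0657353  -0.35604225  0.1171913 ]
```

Call:
drive_tool([
  [0,0.05,0.2,0],
  [0,0,0.2,0],
  [0,0,0.2,0],
  [0,0,0,0],
  [0,0,0,0],
])

```text
time: 20.67
position: [0.6192, -0.1437, 0.1197]
eef_rot: [0.0, 0.683, 0.73, 0.0]
force: [2.3, -0.2, 0.7]
finger_gap: 0.097
grasp_force: 40.0
```

```bash
python3 - <<'E'
from h import *
go(.6175,-.143,.1147,.063); print(robot.state()['torque'])
E
```

```text
pos [ 0.6192 -0.1437  0.1197] psi 0.066 turn 0.003 delta_now [ 0.08 -0.16  0.5 ] delta_after_turn [ 0.08 -0.16  0.5 ] j [-0.27  0.31  1.82 -0.    1.01 -0.33] F [ 2.3 -0.2  0.7] gap 0.097 g 40.0 t 20.67
[-0.06385149 -0.32525906  0.04372995]
```

Call:
drive_tool([
  [0,0.05,0.2,0],
  [0,0,0.2,0],
  [0,0,0.15,0],
  [0,0,0.15,0],
  [0,0,0,0],
  [0,0,0,0],
])

```text
time: 21.17
position: [0.6195, -0.1437, 0.1145]
eef_rot: [0.0, 0.683, 0.73, -0.0]
force: [-2.8, 0.1, 11.5]
finger_gap: 0.097
grasp_force: 40.0
```

```bash
python3 - <<'E'
from h import *
go(.6175,-.143,.1147,.063); print(robot.state()['torque'])
E
```

```text
pos [ 0.6195 -0.1437  0.1145] psi 0.066 turn 0.003 delta_now [ 0.08 -0.2  -0.02] delta_after_turn [ 0.08 -0.2  -0.02] j [-0.27  0.32  1.82 -0.    1.   -0.33] F [-2.8  0.1 11.5] gap 0.097 g 40.0 t 21.17
[0.06437901 0.5589624  0.06424501]
```

Call:
drive_tool([
  [0,0,0.15,0.03],
  [0,-0.02,0,-0.06],
  [0,0,0.15,0.06],
  [0,0,0,-0.03],
  [0,0,0,0],
  [0,0,0,0],
])

```text
time: 21.67
position: [0.6199, -0.1438, 0.1143]
eef_rot: [0.001, 0.683, 0.73, 0.0]
force: [-7.9, 0.8, 23.6]
finger_gap: 0.101
grasp_force: 40.0
```

```bash
python3 - <<'E'
from h import *
go(.6175,-.143,.1147,.063); print(robot.state()['torque'])
E
```

```text
pos [ 0.6199 -0.1438  0.1143] psi 0.066 turn 0.003 delta_now [ 0.1  -0.24 -0.04] delta_after_turn [ 0.1  -0.24 -0.04] j [-0.27  0.32  1.82 -0.    1.   -0.33] F [-7.9  0.8 23.6] gap 0.101 g 40.0 t 21.67
[0.2593947  1.37223911 0.03666467]
```

Call:
drive_tool([
  [0,0,-0.1,0.06],
  [0,0,0,0.06],
  [0,0,0,0.06],
  [0,0,0,0.06],
  [0,0,0,0.06],
  [0,0,0,0],
])

```text
time: 22.17
position: [0.62, -0.1438, 0.1145]
eef_rot: [0.001, 0.786, 0.619, 0.0]
force: [-5.1, 0.6, 19.8]
finger_gap: 0.099
grasp_force: 40.0
```

```bash
python3 - <<'E'
from h import *
go(.6175,-.143,.1147,-1.57); print(robot.state()['torque'])
E
```

```text
pos [ 0.62   -0.1438  0.1145] psi -0.236 turn 1.334 delta_now [ 0.02 -0.26 -0.02] delta_after_turn [-0.25 -0.08 -0.02] j [-0.27  0.32  1.82 -0.    1.   -0.03] F [-5.1  0.6 19.8] gap 0.099 g 40.0 t 22.17
[0.18176245 1.04318194 0.13570716]
```

Call:
drive_tool([
  [0,0,0,0.1],
  [0,0,0,0.1],
  [0,0,0,0.1],
  [0,0,0,0.1],
  [0,0,0,0.1],
  [0,0,0,0.1],
  [0,0,0,0.1],
  [0,0,0,0],
])

```text
time: 22.83
position: [0.6195, -0.1438, 0.1144]
eef_rot: [0.0, 0.95, 0.311, 0.0]
force: [-6.7, 0.7, 20.0]
finger_gap: 0.101
grasp_force: 40.0
```

```bash
python3 - <<'E'
from h import *
go(.6175,-.143,.1147,-1.57); print(robot.state()['torque'])
E
```

```text
pos [ 0.6195 -0.1438  0.1144] psi -0.938 turn 0.632 delta_now [-0.12 -0.18 -0.03] delta_after_turn [-0.2  -0.08 -0.03] j [-0.27  0.32  1.82 -0.    1.    0.67] F [-6.7  0.7 20. ] gap 0.101 g 40.0 t 22.83
[0.22906311 1.27048632 0.0148522 ]
```

Call:
drive_tool([
  [0,0,0,0.1],
  [0,0,0,0.1],
  [0,0,0,0.1],
  [0,0,0,0.1],
  [0,0,0,0.1],
  [0,0,0,0.1],
  [0,0,0,0.02],
  [0,0,0,0],
])

```text
time: 23.5
position: [0.6194, -0.1432, 0.1144]
eef_rot: [-0.0, 1.0, 0.008, 0.0]
force: [-7.0, 3.1, 20.5]
finger_gap: 0.097
grasp_force: 40.0
```

```bash
python3 - <<'E'
from h import *
go(.6175,-.143,.1147,-1.57); print(robot.state()['torque'])
p,d=grab('scene','scene8');q,e=grab('top','top8')
p0=np.load('/tmp/scene0.npz')['p']
a=cv2.resize(p[105:160,235:310],(600,440),interpolation=cv2.INTER_CUBIC); cv2.imwrite('pics/c8.png',np.hstack([a,cv2.resize(q[180:240,310:340],(200,440))]))
E
```

```text
pos [ 0.6194 -0.1432  0.1144] psi -1.555 turn 0.015 delta_now [-0.19 -0.02 -0.03] delta_after_turn [-0.19 -0.02 -0.03] j [-0.27  0.32  1.82  0.    1.    1.29] F [-7.   3.1 20.5] gap 0.097 g 40.0 t 23.5
[0.57308566 1.38867916 0.12880265]
```

View pics/c8.png

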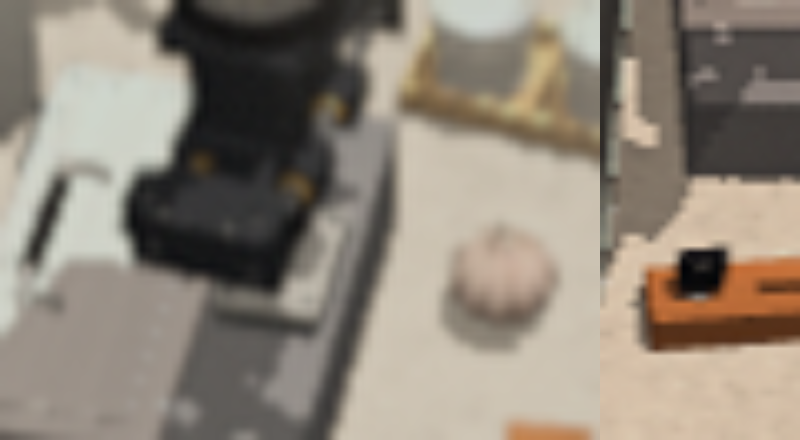

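Call:
drive_tool([
  [0,0,0,0.05],
  [0,0,0,0],
  [0,0,0,0],
])

```text
time: 23.85
position: [0.6194, -0.1432, 0.1145]
eef_rot: [-0.0, 1.0, -0.017, 0.0]
force: [-7.0, 3.7, 20.7]
finger_gap: 0.099
grasp_force: 40.0
```

```bash
python3 - <<'E'
from h import *
for i in range(3):
    robot.camera('scene'); print(robot.state()['torque'].round(3))
go(.6175,-.143,.1147,-1.57)
E
```

```text
[0.614 1.338 0.087]
[0.568 1.411 0.158]
[0.609 1.396 0.061]
pos [ 0.6194 -0.1432  0.1144] psi -1.604 turn -0.034 delta_now [-0.19 -0.01 -0.03] delta_after_turn [-0.19 -0.02 -0.03] j [-0.27  0.32  1.82  0.    1.    1.34] F [-6.9  3.  21.7] gap 0.099 g 40.0 t 24.0
```

```bash
python3 -c "
from workcell import robot
print(robot.job_done())"
```

```text
the job is handed in; nothing more can be done
None
```

The job is handed in, but no verdict came back. By my readings, all three canisters stand in the tray. The round key is fully home and still gripped at 40 N, turned about 1.67 rad (cylinder about 1.54 rad allowing for the play, not read directly), and the square key looked unmoved in the last picture.

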